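Let the ratchet clamp out onto a specimen jar

ROBOT

A 6-joint arm with a two-finger parallel gripper is mounted at the origin on a cart in front of the work surface, level with it; the furniture and walls round the work are solid. World frame = base frame: x ahead of the robot, y to its left, z up, the work surface at z = 0. Lengths are in m, angles in rad, forces in N, time in s.
With the tool pointing down it reaches from about 0.375 to 0.825 m from the base axis. Payload 5.5 kg.
Tool frame: the origin (TCP) lies between the finger pads; the fingertips stand 8 mm ahead of it and the grasp point (between the pads) lies 11 mm behind it; z points along the fingers, y is the line along which they close (so a half turn about z gives the same grasp; the last joint's range is limited). The gripper opens to 85 mm and grips with 20 to 120 N. Pads are 22 mm wide; open, the fingers measure 114 mm over their backs; the gripper's body (76 mm by 85 mm) begins 54 mm behind the grasp point. The pads swing forward as they close: fully open they stand 13 mm farther back than shut.
Start: joints at [1.183, 0.314, -0.047, 1.21, 0, 1.571], TCP at [0.227, 0.555, 0.239] pointing down, gripper open.
Joint ranges: [-2.67, 2.67], [-0.69, 1.73], [-1.03, 1.25], [-2.08, 2.16], [-1.42, 1.45], [-3.14, 3.14]. Speed limits (rad/s): [2.39, 2.39, 3.01, 3.14, 3.14, 3.14].

INTERFACE

Orientations are given as a unit quaternion [w, x, y, z].
In Python, from plant import ctrl, cams, order gives the robot as it stands.
- The arm moves only by the tool carry_out, never from a script. Its argument "plan" is a list that holds one entry, the list of rows, each a list of 7 numbers: the gripper command: -1 is shut, 1 is fully open, values between are in proportion, then the shift along the tool's x, y, z in units of 40 mm (1.0 is 40 mm), then the turn, a rotation vector about the tool's x, y, z in units of 8 degrees (1.0 is 8 degrees). A call has 1 to 10 rows; each row is the pose to reach, as a shift and turn from the pose commanded when the call began, along the tool's axes at that moment; what a row does not reach only later rows make up. A row lasts 1/8 s, in which the tool goes at most 62.5 mm and 10.7 degrees, less where a joint would pass 70% of its speed; a pose out of reach is approached as far as the arm can. A call with a gripper value outside its range is refused whole. The fingers move at their own pace and stop on an object; the grip force is fixed at half the most. Time passes only in rows, so rows that repeat a pose let the fingers close. It gives the time, the measured TCP pose, the force, the opening and the grip force at its end, in the units of the state.
- ctrl.read_state(): the state, without advancing time (a new reading comes with each control period).
- cams.read_camera(name): name is "scene" or "top" or "wrist"; returns a dict with "pixels" (420x560x3 uint8, blue, green, red), "fx", "fy", "cx", "cy" (pixels), "R" (3x3) and "t" (3): a world point X has camera coordinates R X + t. Camera axes: x right, y down, z forward; pixel columns grow to the right and rows downward; lengths in m; the calibration is good to about 2 mm. A picture is of the moment at which its call begins. There is no depth.
- order.close_job(): hands the job in; it is judged then, once.
The state is a dict: "t": time; "joint_pos": joint angles; "qvel": joint speeds; "effort": joint torques, N m; "tcp_pos": TCP position; "eef_rot": TCP orientation; "ft_force": force on the tool from outside, world axes, zero at the start; "ft_torque": the same for the moment, N m; "width": finger opening in m; "grip_force": force on a finger pad.
Only numpy, scipy, OpenCV 4.12 (cv2) and the standard library are available. Lean on these libraries where they do the work, as an engineer would, in place of code of your own. Each camera call takes 0.05 s, during which the arm holds its last target. There are 200 camera calls.

TASK

Throw the clamp's red pawl lever over so that the pawl lifts off the ratchet wheel, then wind the wheel backwards (clockwise from above) by its black crank knob until the pad has slid the specimen jar against the stop block and holds it there snugly with a light push of about 8 N, never squeezing it hard. Then throw the lever back so that the pawl drops into the teeth again; leave the jar upright and everything else on the table where it is.

Things in the scene. Friction and masses are not known exactly. Their poses are not given: they have to be found in the camera images.
- clamp: Blue ratchet clamp, fixed to the table: base plate 160 (x) x 370 (y) x 12 mm high, from y = -213 to +157 of its own frame. Origin: on the table under its bed; y runs along the bed from the wheel to the stop block, z up. All offsets in these texts are mm in this frame.
- wheel_axis (a point): Top of the ratchet wheel's vertical axis, at (0, -120, z 58). The wheel is a grey metal disc, 134 dia., z 34 to 42, with 24 saw teeth round its upper rim (tops at z 48.5).
- bed_mid (a point): Point on the bed at (0, 20, z 12), where the jar stands. Beyond it the stop block: blue, upright, 88 wide, top z 57; its flat rubber face looks to -y and is locked anywhere from y = 44 to 64. That setting is not measured: the contact must be felt. On the wheel's side the blue jaw (88 wide, top z 49) carries the sprung pad.
- wheel (a joint): Wheel angle, rad: 0 at the start, grows as it turns backwards, clockwise from above (to 2.6). A rack moves the jaw 22 mm per rad towards the stop (+y). It stays where left: friction 0.35 N m (8 N at the knob); the pad pressing with F adds 0.022 F N m (0.51 F at the knob). With the pawl in the teeth it blocks within 0.27 rad.
- crank_knob (a point): Black upright crank knob on the wheel, 16 dia. and 38 tall, z 58 to 97, spins freely on its pin, 43 mm from the wheel axis. The point lies on its axis at z 80, a good height to grip. At wheel = 0 it is at (-21, -157) from the clamp's origin; it moves round the near side of the wheel.
- pawl (a joint): Angle of the red pawl, rad: 0 in the bottom of the teeth, up to 0.15 riding on a tooth, 1.05 thrown fully back (a stop). Over-centre by its own weight: left past about 0.7 it falls on to 1.05, left under 0.5 it falls to the teeth; about 1 N at the ball moves it.
- lever_ball (a point): Centre of the red ball, 18 dia., at the top of the pawl's lever: 55 mm from the pawl's pivot, which is a level axis along the clamp's x at (60, -174, z 58). With the pawl in the teeth the ball is at (60, -146, z 106); pushed towards -y of the clamp over the top (z 113) it ends at (60, -201, z 106).
- pad: Steel pad with black rubber face, 54 wide, 30 high (z 21 to 51), on springs on the jaw: 3 N per mm, stroke 8 mm. Origin: centre of the pad, 2 mm behind its face, which looks to +y of the clamp.
- jar: White-capped clear specimen jar, 47 dia. x 88 tall, about 0.12 kg, standing loose on the clamp's bed (z 12) between pad and stop block. Origin: centre of its underside.
- jar_red_tall: Red-capped jar, 93 dia. x 124, left of the clamp; leave alone. Origin: centre of underside.
- skull_monkey_2: Small skull, 82 x 100 x 69, near on the left; leave alone. Origin: centre of underside.
- vial_1: Small vial with dark red cap, 25 dia. x 64, left of the clamp; leave alone. Origin: centre of underside.
- dropper_2: White dropper bottle, 32 dia. x 95, to the right; leave alone. Origin: centre of underside.
- petri_2: Petri dish with shells, 60 dia. x 14, to the right; leave alone. Origin: centre of underside.
Not all that is in view belongs to the job. What is shaped like the jar but orange, turquoise or yellow is not meant.

How it is judged:
By the outcome, as a careful person would: the job done as asked, in the order asked, and still so for the second after the job is handed in, with the robot touching nothing.
It also fails if it takes over 72 s, if anything falls off the work surface, if the arm or the gripper's body presses on something with over 40 N, if the wrist force passes 120 N, or if a joint passes its speed limit or range.

## Working session

There is one attempt and no reset: what is moved stays moved. The work goes in short steps, Python scripts to look and compute and a tool call to move; the robot and the scene stay as the last step left them, time stands still between calls to the robot, and variables do not carry over. Pictures are saved under pics/ and viewed, at most 13 in all, crops included, and the job is handed in when it is done.

Besides the shell and the picture viewer there is one more tool, called after "Request:" in YAML: its name, and indented under it one key for each argument. carry_out: Moves the arm, as the interface text tells. Its arguments: {"type":"object","properties":{"plan":{"type":"array","items":{"type":"array","items":{"type":"array","items":{"type":"number"}}}}},"required":["plan"]}

```bash
mkdir -p pics; python3 - <<'E'
from plant import ctrl,cams
import cv2,numpy as np
s=ctrl.read_state();print(s)
for n in("scene","top"):
    c=cams.read_camera(n);cv2.imwrite(f"pics/{n}0.png",c["pixels"]);print(n,c["fx"],c["fy"],c["cx"],c["cy"],np.round(c["R"],4).tolist(),c["t"])
E
```

```text
{'t': 0.0, 'joint_pos': array([ 1.18296834e+00,  3.14233935e-01, -4.80620739e-02,  1.21018034e+00,
       -1.51746923e-05,  1.57079199e+00]), 'qvel': array([ 0.00136178,  0.00020845,  0.00017637,  0.00051839,  0.00122376,
       -0.0001109 ]), 'effort': array([ 3.84785890e-04, -5.39590251e+01,  3.39751625e+01,  1.92608050e-02,
       -2.28001170e-05, -5.96734608e-06]), 'tcp_pos': array([0.22670443, 0.55493036, 0.23843725]), 'eef_rot': array([-1.54427159e-04,  1.92698795e-01,  9.81257596e-01, -8.25726582e-04]), 'ft_force': array([-0.79604599,  0.77467006,  0.00259905]), 'ft_torque': array([ 0.0158355 , -0.00960591,  0.02158038]), 'grip_force': 0.0, 'width': 0.08564290222856256}
scene 500.36327686575663 500.36327686575663 280.7119536431461 210.17880360657136 [[0.7671, -0.6415, 0.0043], [-0.4378, -0.5284, -0.7274], [0.4689, 0.5561, -0.6862]] [-0.39528011  0.27651703  1.2022074 ]
top 462.02685719188867 462.02685719188867 281.81893743302504 212.00862370945464 [[0.0168, -0.9997, 0.0199], [-0.9975, -0.0182, -0.0686], [0.0689, -0.0187, -0.9974]] [-0.01569654  0.52366918  1.50498531]
```

View pics/top0.png

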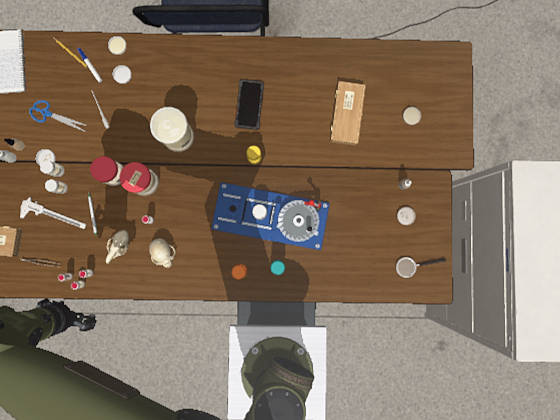

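View pics/scene0.png

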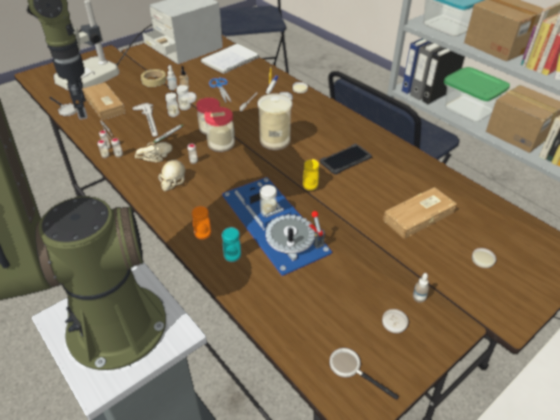

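```bash
cat > h.py <<'E'
import numpy as np,cv2
def ray(c,u,v,z):
    d=c["R"].T@np.array([(u-c["cx"])/c["fx"],(v-c["cy"])/c["fy"],1]);o=-c["R"].T@c["t"]
    return o+d*(z-o[2])/d[2]
def proj(c,X):
    p=c["R"]@np.asarray(X,float)+c["t"];return np.array([c["fx"]*p[0]/p[2]+c["cx"],c["fy"]*p[1]/p[2]+c["cy"]])
E
python3 - <<'E'
from plant import cams
from h import *
c=cams.read_camera("top");im=c["pixels"];hsv=cv2.cvtColor(im,cv2.COLOR_BGR2HSV)
m=cv2.inRange(hsv,(105,120,40),(125,255,255));m[:170]=0;m[260:]=0;m[:,:190]=0;m[:,350:]=0
m=cv2.morphologyEx(m,cv2.MORPH_CLOSE,np.ones((5,5)))
k=max(cv2.findContours(m,0,2)[0],key=cv2.contourArea)
b=cv2.boxPoints(cv2.minAreaRect(cv2.convexHull(k)));P=np.array([ray(c,u,v,.012) for u,v in b]);print(b,P.round(4))
print(np.linalg.norm(P-np.roll(P,1,0),axis=1))
s=cams.read_camera("scene")
a=cv2.resize(im[170:260,200:340],None,fx=5,fy=5,interpolation=2)
cv2.imwrite("pics/a.png",a)
a=cv2.resize(s["pixels"][170:280,215:340],None,fx=5,fy=5,interpolation=2);cv2.imwrite("pics/b.png",a)
E
```

```text
[[211.34665 228.79741]
 [220.33383 182.06416]
 [329.08133 202.97716]
 [320.09415 249.7104 ]] [[ 0.4647  0.2244  0.012 ]
 [ 0.6201  0.1989  0.012 ]
 [ 0.5572 -0.1631  0.012 ]
 [ 0.402  -0.1349  0.012 ]]
[0.36475992 0.1574857  0.36744437 0.1577317 ]
```

View pics/a.png

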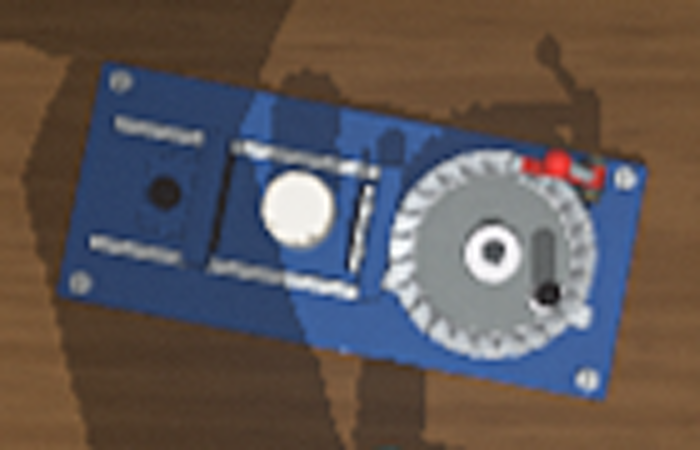

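View pics/b.png

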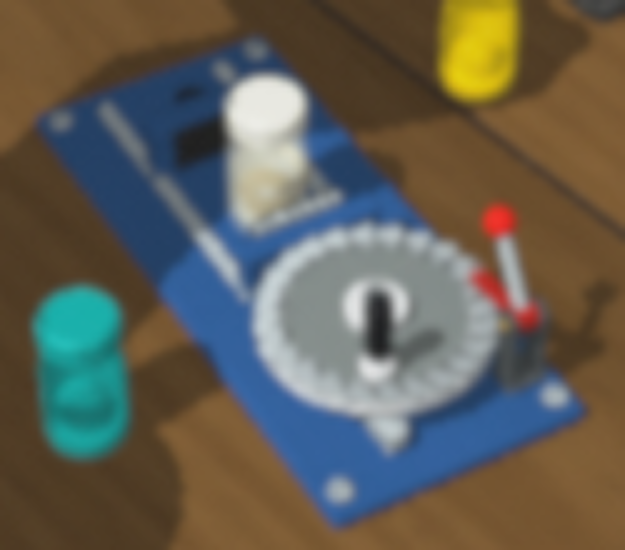

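The crops show the clamp's four plate corners, the ball (top 311,202; scene 314,213), the knob top (top 309,228), the axis (298,220) and the white-capped jar (259,211).

```bash
python3 - <<'E'
from plant import cams,ctrl
from h import *
from scipy.optimize import least_squares
T=cams.read_camera("top");S=cams.read_camera("scene")
t=lambda u,v:np.array([200+u/5-.4,170+v/5-.4]);s=lambda u,v:np.array([215+u/5-.4,170+v/5-.4])
ob=[(T,t(105,62),(80,157,12)),(T,t(58,295),(-80,157,12)),(T,t(648,165),(80,-213,12)),(T,t(605,400),(-80,-213,12)),
(T,t(558,162),(60,-146,106)),(T,t(549,290),(-21,-157,97)),(T,t(492,252),(0,-120,58)),
(S,s(255,38),(80,157,12)),(S,s(38,122),(-80,157,12)),(S,s(588,408),(80,-213,12)),(S,s(338,527),(-80,-213,12)),
(S,s(498,220),(60,-146,106)),(S,s(377,294),(-21,-157,97))]
def W(p,X):
    X=np.array(X)/1e3;a=p[2];return np.array([p[0]+np.cos(a)*X[0]-np.sin(a)*X[1],p[1]+np.sin(a)*X[0]+np.cos(a)*X[1],X[2]])
f=lambda p:np.concatenate([proj(c,W(p,X))-o for c,o,X in ob])
r=least_squares(f,[.51,.05,-.17],loss='soft_l1');p=r.x;print(p.round(4));print(f(p).reshape(-1,2).round(1).tolist())
for n,X in dict(ball=(60,-146,106),ballend=(60,-201,106),knob=(-21,-157,80),axis=(0,-120,58),bed=(0,20,12)).items():print(n,W(p,X).round(4))
print("jar cap",ray(T,*t(297,208),.1).round(4))
j=ray(T,*t(297,208),.1)-[p[0],p[1],0];a=p[2];print("jar in clamp",np.cos(a)*j[0]+np.sin(a)*j[1],-np.sin(a)*j[0]+np.cos(a)*j[1])
from scipy.spatial.transform import Rotation as R
q=ctrl.read_state()["eef_rot"];print(R.from_quat(np.roll(q,-1)).as_matrix().round(3))
E
```

```text
[ 0.5162  0.0578 -0.1674]
[[-0.4, -0.3], [-0.3, 0.6], [0.6, -0.3], [0.7, 0.2], [0.1, -0.1], [0.5, 0.6], [0.8, 0.1], [0.5, -1.3], [-1.6, -1.6], [-0.0, -0.6], [-0.7, -1.4], [0.1, -0.0], [0.4, 0.9]]
ball [ 0.551  -0.0962  0.106 ]
ballend [ 0.5418 -0.1504  0.106 ]
knob [ 0.4693 -0.0935  0.08  ]
axis [ 0.4962 -0.0606  0.058 ]
bed [0.5195 0.0775 0.012 ]
jar cap [0.5194 0.0662 0.1   ]
jar in clamp 0.0018110579480874645 0.008832689625064043
[[-0.926  0.378 -0.   ]
 [ 0.378  0.926 -0.001]
 [-0.    -0.001 -1.   ]]
```

Request:
carry_out:
  plan:
    - [[-1,-13.5,-11.2,0,0,0,9.7],[-1,-13.5,-11.2,0,0,0,9.7],[-1,-13.5,-11.2,0,0,0,9.7],[-1,-13.5,-11.2,0,0,0,9.7],[-1,-13.5,-11.2,0,0,0,9.7],[-1,-13.5,-11.2,0,0,0,9.7],[-1,-13.5,-11.2,0,0,0,9.7],[-1,-13.5,-11.2,0,0,0,9.7],[-1,-13.5,-11.2,0,0,0,9.7],[-1,-13.5,-11.2,0,0,0,9.7]]

```text
t: 1.55
tcp_pos: [0.5221, 0.0021, 0.2395]
eef_rot: [0.0, 0.765, 0.644, 0.0]
ft_force: [0.7, 1.0, 1.1]
width: 0.0001
grip_force: 0.0
```

```bash
cat >> h.py <<'E'
from scipy.spatial.transform import Rotation as R
p=[.5162,.0578,-.1674]
def W(X):
    X=np.array(X)/1e3;a=p[2];return np.array([p[0]+np.cos(a)*X[0]-np.sin(a)*X[1],p[1]+np.sin(a)*X[0]+np.cos(a)*X[1],X[2]])
def C(x):
    d=np.array(x)-[p[0],p[1],0];a=p[2];return 1e3*np.array([np.cos(a)*d[0]+np.sin(a)*d[1],-np.sin(a)*d[0]+np.cos(a)*d[1],d[2]])
# goal tool: y along clamp +x, z down, x along clamp +y x... (y cross z)
def goal():
    y=W((1000,0,0))-W((0,0,0));z=np.array([0,0,-1.]);return np.column_stack([np.cross(y,z),y,z])
def rep(s,*targets):
    M=R.from_quat(np.roll(s["eef_rot"],-1)).as_matrix()
    print("t",round(s["t"],2),"tcp clamp mm",C(s["tcp_pos"]).round(1),"F",(goal().T@s["ft_force"]).round(1),"w",round(s["width"]*1e3,1),"q",s["joint_pos"].round(2))
    print("toolx in clamp",(C(np.array(s["tcp_pos"])+M[:,0])-C(s["tcp_pos"])).round(0),"turn",(R.from_matrix(M.T@goal()).as_rotvec(degrees=True)/8).round(2))
    for X in targets:print(X,"->",(M.T@(W(X)-s["tcp_pos"])/.04).round(2))
E
python3 - <<'E'
from h import *
from plant import ctrl
rep(ctrl.read_state(),(60,-112,200),(60,-112,106))
E
```

```text
t 1.55 tcp clamp mm [ 15.1 -53.9 239.5] F [ 1.1  0.5 -1.1] w 0.1 q [ 0.    0.17 -0.24  1.17  0.    1.75]
toolx in clamp [   4. 1000.    0.] turn [ 0.01 -0.   -0.03]
(60, -112, 200) -> [-1.45  1.13  0.99]
(60, -112, 106) -> [-1.45  1.13  3.34]
```

Request:
carry_out:
  plan:
    - [[-1,-1.45,1.15,1.5,0,0,0],[-1,-1.45,1.15,1.5,0,0,0],[-1,-1.45,1.15,2.5,0,0,0],[-1,-1.45,1.15,3.35,0,0,0],[-1,-1.45,1.15,3.35,0,0,0],[-1,-1.45,1.15,3.35,0,0,0]]

```text
t: 2.3
tcp_pos: [0.5574, -0.0609, 0.1065]
eef_rot: [0.0, 0.765, 0.644, 0.0]
ft_force: [0.8, 0.9, -0.8]
width: -0.0003
grip_force: 0.0
```

```bash
python3 - <<'E'
from h import *
from plant import ctrl,cams
rep(ctrl.read_state(),(60,-180,106))
c=cams.read_camera("scene")
cv2.imwrite("pics/c.png",cv2.resize(c["pixels"][130:290,200:380],None,fx=3.5,fy=3.5,interpolation=2))
E
```

```text
t 2.3 tcp clamp mm [  60.4 -110.1  106.5] F [1.1 0.6 0.8] w -0.3 q [-0.11  0.33 -0.34  0.9   0.    1.63]
toolx in clamp [   4. 1000.    0.] turn [ 0.01 -0.   -0.03]
(60, -180, 106) -> [-1.75 -0.    0.01]
```

View pics/c.png

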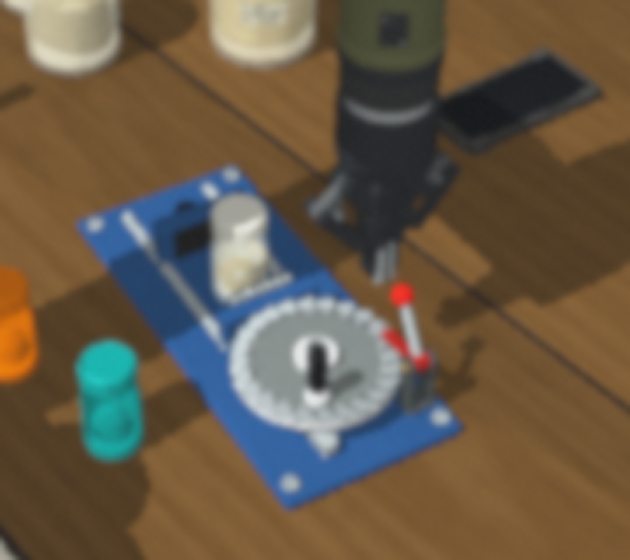

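The closed fingertips are just on the stop side of the ball, as intended (ball at about 401,295 in the crop).

Request:
carry_out:
  plan:
    - [[-1,-0.4,0,0,0,0,0],[-1,-0.7,0,0,0,0,0],[-1,-1.0,0,0,0,0,0],[-1,-1.3,0,0,0,0,0],[-1,-1.6,0,0,0,0,0],[-1,-1.65,0,0,0,0,0],[-1,-1.0,0,-1.0,0,0,0],[-1,-1.0,0,-2.0,0,0,0],[-1,-1.0,0,-2.0,0,0,0]]

```text
t: 3.48
tcp_pos: [0.5524, -0.1003, 0.1887]
eef_rot: [0.002, 0.765, 0.644, 0.002]
ft_force: [0.2, 0.1, -1.2]
width: -0.0001
grip_force: 0.0
```

```bash
python3 - <<'E'
from h import *
from plant import ctrl,cams
rep(ctrl.read_state(),(-21,-157,140),(-21,-157,72))
for n in("scene","top"):
  c=cams.read_camera(n)
  m=cv2.inRange(cv2.cvtColor(c["pixels"],cv2.COLOR_BGR2HSV),(0,170,120),(6,255,255))
  for Y,z in((-146,106),(-201,106)):
    u=proj(c,W((60,Y,z)));x,y=u.round().astype(int);print(n,Y,u.round(1),(m[y-3:y+4,x-3:x+4]>0).sum(),c["pixels"][y,x])
  if n=="scene":cv2.imwrite("pics/d.png",cv2.resize(c["pixels"][130:290,200:380],None,fx=3.5,fy=3.5,interpolation=2))
E
```

```text
t 3.48 tcp clamp mm [  62.  -149.8  188.7] F [0.1 0.2 1.2] w -0.1 q [-0.18  0.26 -0.23  1.07  0.    1.56]
toolx in clamp [   3. 1000.    0.] turn [ 0.04 -0.   -0.02]
(-21, -157, 140) -> [-0.19 -2.08  1.2 ]
(-21, -157, 72) -> [-0.19 -2.09  2.9 ]
scene -146 [314.3 213.6] 0 [152 155 154]
scene -201 [325.9 226.2] 35 [ 45  54 240]
top -146 [311.3 201.9] 0 [106 139 138]
top -201 [328.6 205.1] 0 [68 93 92]
```

View pics/d.png

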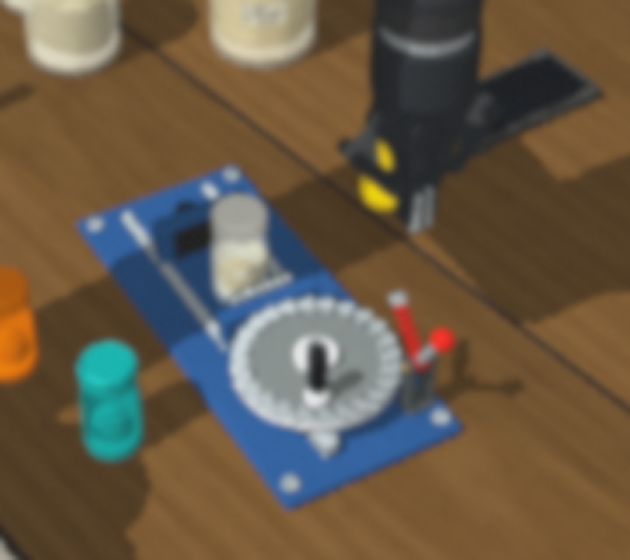

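The lever is fully thrown: the ball is at its far position (442,340 in the crop) and the pawl is raised. Next, the knob.

Request:
carry_out:
  plan:
    - [[0,-0.2,-2.1,0,0,0,0],[0,-0.2,-2.1,0,0,0,0],[0,-0.2,-2.1,1.0,0,0,0],[0,-0.2,-2.1,2.0,0,0,0],[0,-0.2,-2.1,2.9,0,0,0],[0,-0.2,-2.1,2.9,0,0,0],[-1,-0.2,-2.1,2.9,0,0,0],[-1,-0.2,-2.1,2.9,0,0,0],[-1,-0.2,-2.1,2.9,0,0,0],[-1,-0.2,-2.1,2.9,0,0,0]]

```text
t: 4.82
tcp_pos: [0.4675, -0.0941, 0.0706]
eef_rot: [0.001, 0.765, 0.644, 0.001]
ft_force: [3.6, 0.3, 4.9]
width: 0.0142
grip_force: 59.1
```

```bash
cat >> h.py <<'E'
from math import *
def K(w):
    a=atan2(-37,-21)-w;return np.array([43*cos(a),-120+43*sin(a)])
E
python3 - <<'E'
from h import *
from plant import ctrl,cams
s=ctrl.read_state();rep(s);print(s["grip_force"])
for w in np.arange(0,2.61,.1):
  d=(K(w)-K(0))/40;print(round(w,2),"x",round(d[1],2),"y",round(d[0],2))
c=cams.read_camera("wrist");cv2.imwrite("pics/e.png",c["pixels"])
E
```

```text
t 4.83 tcp clamp mm [ -22.7 -157.9   70.6] F [ 0.8  3.5 -4.9] w 14.2 q [-0.2   0.22 -0.58  0.76  0.    1.54]
toolx in clamp [   4. 1000.    0.] turn [ 0.02 -0.   -0.03]
59.071362018585205
0.0 x 0.0 y 0.0
0.1 x 0.06 y -0.09
0.2 x 0.12 y -0.18
0.3 x 0.2 y -0.25
0.4 x 0.28 y -0.32
0.5 x 0.37 y -0.38
0.6 x 0.46 y -0.44
0.7 x 0.56 y -0.48
0.8 x 0.66 y -0.51
0.9 x 0.77 y -0.53
1.0 x 0.88 y -0.54
1.1 x 0.98 y -0.54
1.2 x 1.09 y -0.53
1.3 x 1.2 y -0.51
1.4 x 1.3 y -0.48
1.5 x 1.4 y -0.44
1.6 x 1.49 y -0.39
1.7 x 1.58 y -0.33
1.8 x 1.66 y -0.26
1.9 x 1.74 y -0.18
2.0 x 1.81 y -0.1
2.1 x 1.86 y -0.01
2.2 x 1.91 y 0.09
2.3 x 1.95 y 0.19
2.4 x 1.98 y 0.29
2.5 x 2.0 y 0.4
2.6 x 2.01 y 0.5
```

View pics/e.png

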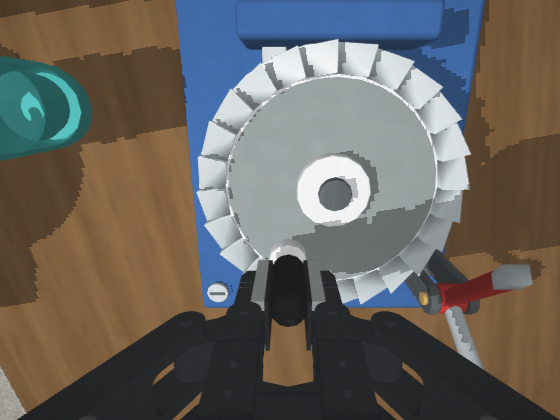

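The knob is centred between the pads, and the wheel and raised pawl (480,290) are clear of the fingers. I'll start winding.

Request:
carry_out:
  plan:
    - [[-1,0.06,-0.09,0,0,0,0],[-1,0.12,-0.18,0,0,0,0],[-1,0.2,-0.25,0,0,0,0],[-1,0.28,-0.32,0,0,0,0],[-1,0.37,-0.38,0,0,0,0],[-1,0.46,-0.44,0,0,0,0]]

```text
t: 5.62
tcp_pos: [0.4544, -0.0747, 0.0707]
eef_rot: [0.003, 0.765, 0.644, 0.001]
ft_force: [7.1, -7.1, 0.3]
width: 0.0147
grip_force: 58.9
```

```bash
cat >> h.py <<'E'
def wst(s):
    q=C(s["tcp_pos"]);a=atan2(q[1]+120,q[0]);w=(atan2(-37,-21)-a)%(2*pi)
    F=goal().T@s["ft_force"];f=np.array([F[1],F[0]])  # clamp x,y
    t=np.array([sin(a),-cos(a)]);r=np.array([cos(a),sin(a)])
    print("t",round(s["t"],2),"w",round(w,3),"R",round(hypot(q[0],q[1]+120),1),"z",q[2].round(1),"Ftan",round(f@t,1),"Frad",round(f@r,1),"Fz",s["ft_force"][2].round(1),"width",s["width"].round(4))
E
cat > r.py <<'E'
from h import *
from plant import ctrl
wst(ctrl.read_state())
E
python3 r.py; python3 - <<'E'
from plant import cams
import cv2
c=cams.read_camera("wrist");cv2.imwrite("pics/f.png",c["pixels"])
E
```

```text
Traceback (most recent call last):
  File "r.py", line 3, in <module>
    wst(ctrl.read_state())
    ~~~^^^^^^^^^^^^^^^^^^^
  File "h.py", line 28, in wst
    print("t",round(s["t"],2),"w",round(w,3),"R",round(hypot(q[0],q[1]+120),1),"z",q[2].round(1),"Ftan",round(f@t,1),"Frad",round(f@r,1),"Fz",s["ft_force"][2].round(1),"width",s["width"].round(4))
                                                                                                                                                                                ^^^^^^^^^^^^^^^^
AttributeError: 'float' object has no attribute 'round'
```

View pics/f.png

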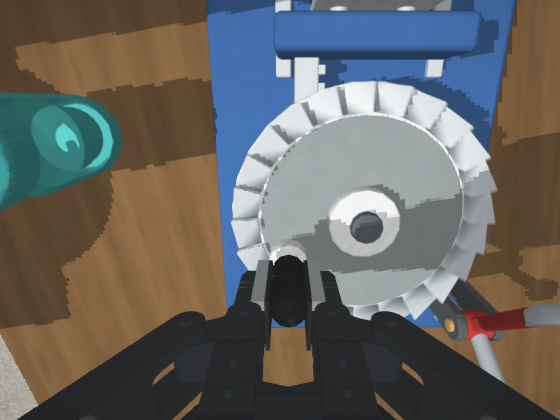

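The jaw (top centre) is moving with the wheel, and the pawl is clear. Continuing.

Request:
carry_out:
  plan:
    - [[-1,0.1,-0.04,0,0,0,0],[-1,0.2,-0.07,0,0,0,0],[-1,0.31,-0.09,0,0,0,0],[-1,0.42,-0.1,0,0,0,0],[-1,0.42,-0.1,0,0,0,0]]

```text
t: 6.3
tcp_pos: [0.4525, -0.0575, 0.0706]
eef_rot: [0.003, 0.765, 0.644, -0.0]
ft_force: [4.2, -7.9, 5.3]
width: 0.0148
grip_force: 59.2
```

```bash
sed -i 's/s\["ft_force"\]\[2\].round(1)/round(float(s["ft_force"][2]),1)/;s/s\["width"\].round(4)/round(s["width"],4)/' h.py; python3 r.py;  python3 - <<'E'
from h import *
from plant import cams
for n in("top","scene"):
  c=cams.read_camera(n);P=c["pixels"];u=proj(c,W((0,9,100)));print(n,u)
  x,y=u.astype(int);cv2.imwrite(f"pics/g{n}.png",cv2.resize(P[y-40:y+60,x-50:x+90],None,fx=5,fy=5,interpolation=2))
a=cv2.imread("pics/gtop.png");b=cv2.imread("pics/gscene.png");cv2.imwrite("pics/g.png",cv2.resize(np.hstack([a,b]),(800,286),interpolation=cv2.INTER_AREA))
E
```

```text
t 6.3 w 0.956 R 43.8 z 70.6 Ftan -7.6 Frad -4.7 Fz 5.3 width 0.0148
top [258.8267478  211.75377904]
scene [266.3874431  189.61645647]
```

View pics/g.png

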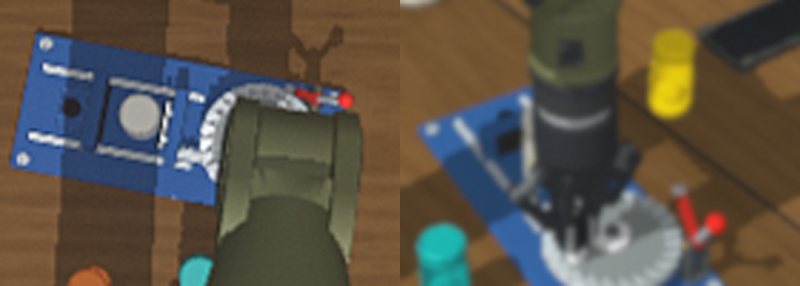

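Request:
carry_out:
  plan:
    - [[-1,0.1,0,0,0,0,0],[-1,0.21,0.01,0,0,0,0],[-1,0.32,0.03,0,0,0,0],[-1,0.32,0.03,0,0,0,0]]

```text
t: 6.9
tcp_pos: [0.4554, -0.0454, 0.0706]
eef_rot: [0.003, 0.765, 0.644, -0.001]
ft_force: [2.1, -8.6, 7.0]
width: 0.0145
grip_force: 59.5
```

```bash
cat > r.py <<'E'
from h import *
from plant import ctrl,cams
wst(ctrl.read_state())
c=cams.read_camera("top");P=c["pixels"];h=cv2.cvtColor(P,cv2.COLOR_BGR2HSV)
m=cv2.inRange(h,(0,0,110),(180,70,255));x,y=proj(c,W((0,20,100))).astype(int)
M=np.zeros_like(m);M[y-25:y+25,x-30:x+30]=m[y-25:y+25,x-30:x+30]
M=cv2.morphologyEx(M,cv2.MORPH_OPEN,np.ones((7,7)))
n,l,st,ce=cv2.connectedComponentsWithStats(M)
for i in range(1,n):print("blob",st[i,4],C(ray(c,*ce[i],.1)).round(1))
E
python3 r.py
```

```text
t 6.9 w 1.242 R 43.6 z 70.6 Ftan -7.3 Frad -4.9 Fz 7.0 width 0.0145
blob 172 [  0.2  23.4 100. ]
blob 49 [-36.7 -36.5 100. ]
```

Request:
carry_out:
  plan:
    - [[-1,0.05,0.01,0,0,0,0],[-1,0.1,0.03,0,0,0,0],[-1,0.1,0.03,0,0,0,0]]

```text
t: 7.32
tcp_pos: [0.4569, -0.042, 0.0706]
eef_rot: [0.003, 0.765, 0.644, -0.001]
ft_force: [1.7, -9.0, 7.4]
width: 0.0145
grip_force: 59.7
```

```bash
python3 r.py
```

```text
t 7.33 w 1.328 R 43.4 z 70.6 Ftan -7.5 Frad -5.4 Fz 7.4 width 0.0145
blob 168 [  0.9  24.3 100. ]
```

Request:
carry_out:
  plan:
    - [[-1,0.05,0.02,0,0,0,0],[-1,0.1,0.04,0,0,0,0],[-1,0.1,0.04,0,0,0,0]]

```text
t: 7.75
tcp_pos: [0.4589, -0.0384, 0.0706]
eef_rot: [0.003, 0.765, 0.643, -0.001]
ft_force: [0.1, -9.3, 9.3]
width: 0.0143
grip_force: 59.8
```

```bash
python3 r.py
```

```text
t 7.75 w 1.424 R 43.4 z 70.6 Ftan -8.0 Frad -4.8 Fz 9.3 width 0.0143
blob 176 [ -0.2  26.8 100. ]
blob 49 [-34.2 -32.8 100. ]
```

Request:
carry_out:
  plan:
    - [[-1,0.05,0.02,0,0,0,0],[-1,0.09,0.05,0,0,0,0],[-1,0.09,0.05,0,0,0,0]]

```text
t: 8.18
tcp_pos: [0.4612, -0.0351, 0.0705]
eef_rot: [0.003, 0.765, 0.643, -0.002]
ft_force: [-0.5, -9.1, 10.9]
width: 0.0143
grip_force: 60.0
```

```bash
python3 r.py
```

```text
t 8.18 w 1.514 R 43.3 z 70.5 Ftan -7.6 Frad -4.9 Fz 10.9 width 0.0143
blob 173 [  0.5  29.1 100. ]
```

Request:
carry_out:
  plan:
    - [[-1,0.05,0.03,-0.02,0,0,0],[-1,0.09,0.06,-0.03,0,0,0],[-1,0.09,0.06,-0.03,0,0,0]]

```text
t: 8.6
tcp_pos: [0.4633, -0.0325, 0.0707]
eef_rot: [0.003, 0.766, 0.643, -0.003]
ft_force: [2.0, -11.6, 1.5]
width: 0.0145
grip_force: 59.0
```

```bash
python3 r.py
```

```text
t 8.6 w 1.591 R 43.2 z 70.7 Ftan -7.5 Frad -9.0 Fz 1.5 width 0.0145
blob 169 [  0.1  30.2 100. ]
```

Request:
carry_out:
  plan:
    - [[-1,0.04,0.05,0,0,0,0],[-1,0.08,0.1,0,0,0,0],[-1,0.08,0.1,0,0,0,0]]

```text
t: 9.02
tcp_pos: [0.4667, -0.0293, 0.0706]
eef_rot: [0.001, 0.765, 0.643, -0.003]
ft_force: [-2.7, -8.2, 5.6]
width: 0.0145
grip_force: 59.5
```

```bash
python3 r.py
```

```text
t 9.03 w 1.701 R 43.0 z 70.6 Ftan -7.7 Frad -4.1 Fz 5.6 width 0.0145
blob 173 [  0.6  33.2 100. ]
```

Request:
carry_out:
  plan:
    - [[-1,0.04,0.04,0,0,0,0],[-1,0.08,0.08,0,0,0,0],[-1,0.08,0.08,0,0,0,0]]

```text
t: 9.45
tcp_pos: [0.47, -0.0266, 0.0706]
eef_rot: [0.001, 0.765, 0.644, -0.003]
ft_force: [-2.6, -8.9, 6.4]
width: 0.0149
grip_force: 59.7
```

```bash
python3 r.py
```

```text
t 9.45 w 1.8 R 42.9 z 70.6 Ftan -7.5 Frad -5.4 Fz 6.4 width 0.0149
blob 174 [  0.6  34.  100. ]
```

2.0: (.07,.08).

Request:
carry_out:
  plan:
    - [[-1,0.04,0.04,0,0,0,0],[-1,0.07,0.08,0,0,0,0],[-1,0.07,0.08,0,0,0,0]]

```text
t: 9.88
tcp_pos: [0.4728, -0.0247, 0.0706]
eef_rot: [0.001, 0.765, 0.643, -0.004]
ft_force: [-5.9, -9.4, 9.5]
width: 0.0141
grip_force: 60.0
```

```bash
python3 r.py
```

```text
t 9.88 w 1.88 R 42.8 z 70.6 Ftan -10.1 Frad -4.7 Fz 9.5 width 0.0141
blob 172 [  0.6  34.  100. ]
```

Request:
carry_out:
  plan:
    - [[-1,0.03,0.05,0,0,0,0],[-1,0.03,0.05,0,0,0,0],[-1,0.03,0.05,0,0,0,0]]

```text
t: 10.3
tcp_pos: [0.4744, -0.0237, 0.0705]
eef_rot: [0.001, 0.765, 0.643, -0.004]
ft_force: [-7.9, -8.8, 11.8]
width: 0.0147
grip_force: 60.2
```

```bash
python3 r.py
```

```text
t 10.3 w 1.923 R 42.7 z 70.5 Ftan -11.3 Frad -3.5 Fz 11.8 width 0.0147
blob 165 [ -0.3  33.7 100. ]
```

The pad force is about 7–8 N by both the force rise and the angle. I'll release the knob and lift.

Request:
carry_out:
  plan:
    - [[0,0,0,0,0,0,0],[0,0,0,0,0,0,0],[0,0,0,0,0,0,0],[0,0,0,0,0,0,0],[0,0,0,-1,0,0,0],[0,0,0,-2,0,0,0],[0,0,0,-3,0,0,0],[-1,0,0,-3,0,0,0]]

```text
t: 11.35
tcp_pos: [0.4799, -0.0212, 0.1936]
eef_rot: [0.002, 0.765, 0.644, 0.002]
ft_force: [-0.0, 1.0, -0.0]
width: 0.0255
grip_force: 0.0
```

```bash
python3 r.py; python3 - <<'E'
from h import *
from plant import ctrl
rep(ctrl.read_state(),(60,-240,190),(60,-240,106))
E
```

```text
t 11.35 w 2.066 R 42.6 z 193.6 Ftan 0.4 Frad 0.9 Fz -0.0 width 0.0255
blob 165 [ -0.3  33.7 100. ]
t 11.4 tcp clamp mm [-23.9 -84.1 191.7] F [-0.1  0.4  0.8] w 18.2 q [-0.04  0.11 -0.41  1.05  0.    1.7 ]
toolx in clamp [   4. 1000.    0.] turn [ 0.02 -0.   -0.03]
(60, -240, 190) -> [-3.89  2.11  0.05]
(60, -240, 106) -> [-3.89  2.11  2.15]
```

Request:
carry_out:
  plan:
    - [[-1,-1.5,0.8,0,0,0,0],[-1,-3.0,1.6,0,0,0,0],[-1,-3.9,2.1,0,0,0,0],[-1,-3.9,2.1,0,0,0,0],[-1,-3.9,2.1,1.0,0,0,0],[-1,-3.9,2.1,2.15,0,0,0],[-1,-3.9,2.1,2.15,0,0,0]]

```text
t: 12.28
tcp_pos: [0.5294, -0.1869, 0.1002]
eef_rot: [-0.004, 0.765, 0.644, -0.002]
ft_force: [-1.8, -0.1, 0.5]
width: -0.0001
grip_force: 0.0
```

```bash
python3 r.py; python3 - <<'E'
from h import *
from plant import ctrl,cams
rep(ctrl.read_state(),(60,-180,106))
out=[]
for n in("top","scene"):
  c=cams.read_camera(n)
  for w in(1.88,1.93,2.06):
    k=K(w);print(n,w,proj(c,W((k[0],k[1],97))).round(1))
  x,y=proj(c,W((0,-80,60))).astype(int);print(x-30,y-22);out.append(cv2.resize(c["pixels"][y-32:y+38,x-40:x+40],(400,350),interpolation=2));
cv2.imwrite("pics/h.png",np.hstack(out))
E
```

```text
t 12.28 w 5.343 R 130.7 z 100.2 Ftan 1.8 Frad -0.3 Fz 0.5 width -0.0001
blob 176 [  0.8  34.  100. ]
blob 70 [-11.  -63.4 100. ]
blob 56 [-35.6 -25.2 100. ]
t 12.32 tcp clamp mm [  55.9 -239.5  102.8] F [-0.5 -0.1 -0.5] w 0.6 q [-0.34  0.34 -0.33  0.9   0.    1.4 ]
toolx in clamp [   3. 1000.    1.] turn [-0.04 -0.01 -0.02]
(60, -180, 106) -> [ 1.49  0.1  -0.08]
top 1.88 [287.8 226.7]
top 1.93 [287.5 226.1]
top 2.06 [286.7 224.5]
256 195
scene 1.88 [274.6 214.6]
scene 1.93 [274.8 214.1]
scene 2.06 [275.7 212.8]
252 196
```

View pics/h.png

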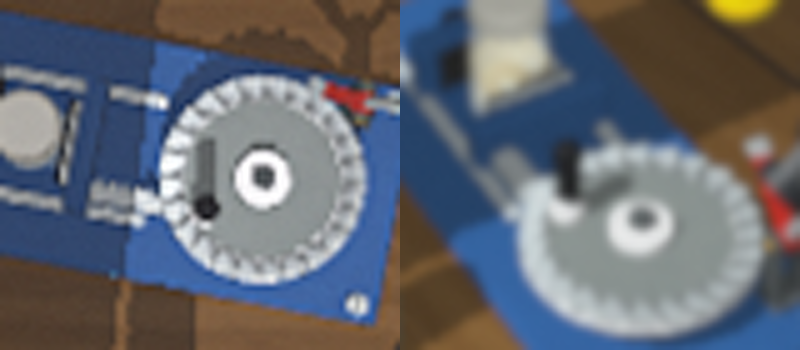

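```bash
python3 - <<'E'
from h import *
from plant import cams
c=cams.read_camera("top")
def dark(im,u):
    x,y=u.round().astype(int);g=cv2.resize(cv2.cvtColor(im,cv2.COLOR_BGR2GRAY)[y-5:y+6,x-5:x+6],None,fx=8,fy=8,interpolation=2)
    wt=np.clip(60-g.astype(float),0,None);Y,X=np.mgrid[:88,:88];d=np.hypot(X-43.5,Y-43.5)<32;wt=wt*d
    return np.array([x-5+((wt*X).sum()/wt.sum()+.5)/8-.5,y-5+((wt*Y).sum()/wt.sum()+.5)/8-.5])
P=lambda w:proj(c,W((*K(w),97)))
r=dark(cv2.imread("pics/top0.png"),P(0))-P(0);print("res0",r)
o=dark(c["pixels"],P(1.92));print(o,[ (w,(P(w)+r-o).round(2)) for w in(1.8,1.86,1.92,1.98,2.04)])
E
```

```text
res0 [-0.67748114  0.12155888]
[286.90867909 226.06015778] [(1.8, array([0.85, 1.71])), (1.86, array([0.37, 1.03])), (1.92, array([-0.06,  0.32])), (1.98, array([-0.45, -0.4 ])), (2.04, array([-0.8 , -1.16]))]
```

The knob is at w ≈ 1.94, so it held on release. Now I'll throw the lever back.

Request:
carry_out:
  plan:
    - [[-1,0,0.05,0,0,0,0],[-1,0.4,0.05,-0.05,0,0,0],[-1,0.7,0.05,-0.05,0,0,0],[-1,1.0,0.05,-0.05,0,0,0],[-1,1.3,0.05,-0.05,0,0,0],[-1,1.5,0.05,-0.05,0,0,0],[-1,1.5,0.05,-0.05,0,0,0],[-1,0.5,0.05,-0.05,0,0,0],[-1,0,0.05,-2.5,0,0,0],[-1,0,0.05,-2.5,0,0,0]]

```text
t: 13.72
tcp_pos: [0.5359, -0.191, 0.2068]
eef_rot: [0.001, 0.766, 0.643, 0.0]
ft_force: [1.2, -0.2, 0.0]
width: -0.0004
grip_force: 0.0
```

```bash
python3 r.py; python3 - <<'E'
from h import *
from plant import ctrl,cams
rep(ctrl.read_state())
out=[]
for n in("top","scene"):
  c=cams.read_camera(n)
  print(n,[proj(c,W(X)).round(1) for X in((60,-146,106),(60,-154,109),(60,-201,106))])
  x,y=proj(c,W((0,-80,60))).astype(int);out.append(cv2.resize(c["pixels"][y-32:y+38,x-30:x+50],(400,350),interpolation=2));print(x-30,y-32)
cv2.imwrite("pics/i.png",np.hstack(out))
E
```

```text
t 13.72 w 5.304 R 136.4 z 206.8 Ftan -1.1 Frad 0.5 Fz 0.0 width -0.0004
blob 175 [  0.7  34.1 100. ]
blob 70 [-11.  -63.4 100. ]
blob 49 [-35.9 -23.7 100. ]
t 13.78 tcp clamp mm [  63.2 -243.   211.5] F [-0.8  2.  -3.6] w 0.2 q [-0.34  0.27 -0.18  1.12 -0.    1.4 ]
toolx in clamp [   6. 1000.   -2.] turn [ 0.06  0.02 -0.04]
top [array([311.3, 201.9]), array([313.9, 202.3]), array([328.6, 205.1])]
256 185
scene [array([314.3, 213.6]), array([316. , 214.5]), array([325.9, 226.2])]
252 186
```

View pics/i.png

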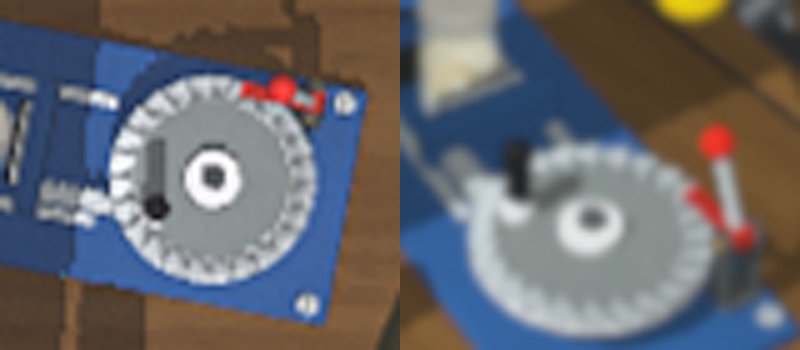

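The pawl is down in the teeth (ball at about 313,202 in the top view). The knob and jar haven't moved and the arm is clear, so I'm handing the job in.

```bash
python3 -c "
from plant import order
print(order.close_job())"
```

```text
the job is handed in; nothing more can be done
None
```

I finished the job and handed it in at about 14 s of the 72 s limit: the jar stands against the stop block under an estimated 7–8 N, worked out from the knob force and wheel angle. The pawl is back down on the teeth, and I moved nothing else on the table.

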